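# Charge the polishing bowl with the scoop and start it

### The job

Using the hand scoop, load at least three of the four ceramic polishing balls from the grey picking bin into the bowl of the polishing machine; do not touch the balls with the gripper, do not ram the bin, and spill none (any you leave must still be in the bin). Then, with the bowl loaded, press the round key fully, and after it the square key, one at a time. At the end the scoop lies right way up on the desk, and the spectacles, screw tin and spectacle case are where they were.

Things in the scene. Friction and masses are not known exactly. Their poses are not given: they have to be found in the camera images.
- scoop: aluminium hand scoop, wooden handle, 198 mm long, about 0.16 kg, lying on the desk, nose roughly to the left (+y). Origin: centre of the underside of its flat pan; +x to the open nose, z up. Pan 80 mm long (x -40 to +40), 64 mm wide (60 inside), floor 2 mm thick; side walls 12 mm high at the nose, rising to 36 mm at the closed back (x = -40)
- scoop_lip (a point): middle of the underside of the scoop's square, open front edge, 40 mm ahead of the scoop's origin; same axes as the scoop
- scoop_grip (a point): middle of the scoop's handle where to grip it, 85 mm behind (-x) and 30 mm above the scoop's origin. The handle is a level bar, 18 mm wide (y) and 20 mm high (z 20 to 40 mm), from x = -50 to -158 mm
- bin: grey plastic picking bin, 251 mm long, 80 wide, 84 high at the back, fixed on a wooden riser (underside 4 to 22 mm over the desk). Origin: centre of the underside; +x from its low front to its high back (roughly left, +y), z up. Inside 72 mm wide. Side walls 4 mm thick, top at z = 52 mm in front of x = -80, rising to 84 behind x = 0. The balls lie at the back, against the back wall
- bin_front (a point): middle of the inner edge where the bin's floor meets its front wall: x = -118 mm, z = 20 mm in the bin's frame. The front wall's top is at z = 28 mm, 8 mm over the floor there
- bin_corner (a point): middle of the line where the bin's floor meets its back wall: x = 70 mm, z = 10 mm in the bin's frame. The flat floor falls from the front to here at 3 degrees; from here the back wall leans outward, 35 degrees from the vertical, up to z = 80 mm
- polisher: polishing machine, fixed: round grey foot 160 mm across and 50 mm high that carries an open steel bowl. Origin: centre of the underside, z up
- bowl_floor (a point): centre of the bowl's inner floor, 55 mm over the desk; the bowl is 152 mm across inside at the rim and narrows to about 112 mm at the floor
- bowl_middle (a point): middle of the space inside the bowl, on its axis, 85 mm over the desk
- bowl_rim (a point): centre of the bowl's open mouth at rim height, 120 mm over the desk; 162 mm across outside
- round_key_top (a point): middle of the top of the round black key (36 mm across), 50 mm over the desk, on a fixed grey box 64 x 64 x 36 mm. The two key boxes stand side by side before the polishing machine and may be either way round
- round_key (a joint): travel of the round key, m: 0 up, 0.006 fully down; springs back; starts to move at 1.5 N, fully down at 5 N; counts as pressed beyond 0.004
- square_key_top (a point): middle of the top of the square black key (34 x 34 mm), 50 mm over the desk, on a like box
- square_key (a joint): travel of the square key, as for the round key
- ball1: white ceramic ball, 27 mm across, 25 g; origin at its centre
- ball2: white ceramic ball, 27 mm across, 25 g; origin at its centre
- ball3: white ceramic ball, 27 mm across, 25 g; origin at its centre
- ball4: white ceramic ball, 27 mm across, 25 g; origin at its centre
- screw_tin2: bystander: round metal tin 55 mm across, 25 mm high; origin: centre of the underside
- glasses: bystander: folded wire spectacles 39 x 140 x 27 mm; origin: centre of the underside
- case: bystander: dark blue spectacle case 60 x 160 x 22 mm; origin: centre of the underside

How it is judged:
On the way, in this order (a step that is already met when the one before it is completed fails the run):
1. at least three balls lie in the bowl ((distance between each of ball1, ball2, ball3 and bowl_middle below 0.068 m or distance between each of ball1, ball2, ball4 and bowl_middle below 0.068 m or distance between each of ball1, ball3, ball4 and bowl_middle below 0.068 m or distance between each of ball2, ball3, ball4 and bowl_middle below 0.068 m)), for 0.2 s.
2. with three balls still in the bowl, the round key is pressed down ((distance between each of ball1, ball2, ball3 and bowl_middle below 0.068 m or distance between each of ball1, ball2, ball4 and bowl_middle below 0.068 m or distance between each of ball1, ball3, ball4 and bowl_middle below 0.068 m or distance between each of ball2, ball3, ball4 and bowl_middle below 0.068 m) and value of joint round_key above 0.004 m).
3. after that, the square key is pressed down ((distance between each of ball1, ball2, ball3 and bowl_middle below 0.068 m or distance between each of ball1, ball2, ball4 and bowl_middle below 0.068 m or distance between each of ball1, ball3, ball4 and bowl_middle below 0.068 m or distance between each of ball2, ball3, ball4 and bowl_middle below 0.068 m) and value of joint square_key above 0.004 m and value of joint round_key below 0.002 m).
At the end, for the whole second after the job is handed in: At least three balls are in the bowl (centre within 68 mm of the middle of the bowl), every other ball is in the bowl or inside the bin, the scoop lies still on the desk right way up (origin under 12 mm high, tilt under 0.2 rad), and both keys are up again (under 2 mm) ((distance between each of ball1, ball2, ball3 and bowl_middle below 0.068 m or distance between each of ball1, ball2, ball4 and bowl_middle below 0.068 m or distance between each of ball1, ball3, ball4 and bowl_middle below 0.068 m or distance between each of ball2, ball3, ball4 and bowl_middle below 0.068 m) and (distance between ball1 and bowl_middle below 0.068 m or (x of ball1 in the frame of bin between -0.12 and 0.12 m and y of ball1 in the frame of bin between -0.036 and 0.036 m and z of ball1 in the frame of bin between 0.01 and 0.085 m)) and (distance between ball2 and bowl_middle below 0.068 m or (x of ball2 in the frame of bin between -0.12 and 0.12 m and y of ball2 in the frame of bin between -0.036 and 0.036 m and z of ball2 in the frame of bin between 0.01 and 0.085 m)) and (distance between ball3 and bowl_middle below 0.068 m or (x of ball3 in the frame of bin between -0.12 and 0.12 m and y of ball3 in the frame of bin between -0.036 and 0.036 m and z of ball3 in the frame of bin between 0.01 and 0.085 m)) and (distance between ball4 and bowl_middle below 0.068 m or (x of ball4 in the frame of bin between -0.12 and 0.12 m and y of ball4 in the frame of bin between -0.036 and 0.036 m and z of ball4 in the frame of bin between 0.01 and 0.085 m)) and height (world z) of scoop below 0.012 m and angle between scoop's own z axis and vertical below 0.2 rad and linear speed of scoop below 0.02 m/s and value of joint each of round_key, square_key below 0.002 m); the robot touches nothing.
It fails at once if a ball is touched by the gripper (over 0.5 N) (contact force between the fingers and ball1 above 0.5 N or contact force between the fingers and ball2 above 0.5 N or contact force between the fingers and ball3 above 0.5 N or contact force between the fingers and ball4 above 0.5 N).
It fails at once if the bin is rammed: scoop or gripper presses on it with more than 100 N, all contacts added up (contact force between any of scoop, the fingers and bin above 100 N).
It fails at once if both keys are down at once (over 3 mm) (value of joint each of round_key, square_key above 0.003 m).
It fails at once if the spectacles, screw tin or spectacle case is moved more than 30 mm (distance of any of screw_tin2, glasses, case from where it was at the start of the episode above 0.03 m).
It also fails if it takes over 72 s, if anything falls off the work surface, if the arm or the gripper's body presses on something with over 40 N, if the wrist force passes 120 N, or if a joint passes its speed limit or range.

### The arm

A 7-joint arm with a two-finger parallel gripper is mounted at the origin on a cart in front of the work surface, level with it; the furniture and walls round the work are solid. World frame = base frame: x ahead of the robot, y to its left, z up, the work surface at z = 0. Lengths are in m, angles in rad, forces in N, time in s.
With the tool pointing down it reaches from about 0.4 to 0.85 m from the base axis. Payload 10.4 kg.
Tool frame: the origin (TCP) lies midway between the tips of the shut fingers; the grasp point (between the pads) lies 19 mm behind it (manip.grasp_offset is the distance from the TCP to the grasp point, in m); z points along the fingers, y is the line along which they close (so a half turn about z gives the same grasp; the last joint's range is limited). The gripper opens to 85 mm and grips with 20 to 120 N. Pads are 22 mm wide; open, the fingers measure 114 mm over their backs; the gripper's body (76 mm by 85 mm) begins 54 mm behind the grasp point. The pads swing forward as they close: fully open they stand 13 mm farther back than shut.
Start: joints at [-1.172, 0.332, -0.065, 1.46, 0.022, 1.35, -0.088], TCP at [0.256, 0.57, 0.231] pointing down, gripper open.
Joint ranges: [-2.6, 2.6], [-0.5, 2.12], [-1.47, 1.34], [0.16, 2.42], [-1.27, 4.41], [0.06, 2.06], [-2.6, 2.6]. Speed limits (rad/s): [2.22, 2.22, 2.79, 2.79, 3.14, 3.14, 3.14].

### API

Orientations are given as a unit quaternion [x, y, z, w].
In Python, from workcell import manip gives the robot as it stands.
- The arm moves only by the tool jog_arm, called after "Request:" as name([rows], argument=value, ...), one row to a line, values as JSON. Schema: {"type":"object","properties":{"segments":{"type":"array","items":{"type":"array","items":{"type":"number"},"minItems":7,"maxItems":7},"minItems":1,"maxItems":20},"squeeze":{"type":"number"},"only":{"type":"string"},"quiet":{"type":"boolean"},"lines":{"type":"string"}},"required":["segments"],"additionalProperties":false}. segments is a list of rows, 1 to 20 of them, each of 7 numbers: a rotation vector rx, ry, rz in rad, then dx, dy, dz in m, then the opening from 0.0 (shut) to 1.0 (fully open); each row is the pose to reach, as a shift and turn from the pose commanded when the call began, along the tool's axes at that moment; what a row does not reach only later rows make up. A row lasts 1/8 s, in which the tool goes at most 0.0625 m and 0.188 rad, less where a joint would pass 70% of its speed; a pose out of reach is approached as far as the arm can. The fingers move at their own pace and stop on an object; squeeze is the grip in N (left out, the last holds). Time passes only in rows, so rows that do not move let the fingers close. The tool returns the time, the measured TCP pose, the force, the opening and the grip force at its end. only (a regular expression) keeps the lines of the reply that match it, lines (a string "A,B") keeps lines A to B, and quiet returns only ok. Input that does not fit is refused with a message, and nothing moves.
- manip.get_obs(): the state, without advancing time (a new reading comes with each control period).
- manip.camera(name): name is "scene" or "top"; returns the picture (384x512x3 uint8, blue, green, red); there is no depth.
- manip.calibration(name): a dict with "fx", "fy", "cx", "cy" (pixels), "k1" (the pictures are not rectified: a ray, as slopes to the right and down, at radius r is drawn at 1 + k1 r^2 times it, then the intrinsics apply), "world_from_camera" (4x4, takes a point from camera to world coordinates). Camera axes: x right, y up, looking along -z (the intrinsics and any distortion apply to the point x, -y, -z); pixel columns grow to the right and rows downward; lengths in m; the calibration is good to about 2 mm. A picture is of the moment at which its call begins. calibration takes no time and is no camera call.
- manip.hand_in(): hands the job in; it is judged then, once.
The state is a dict: "clock": time; "joint_pos": joint angles; "joint_velocities": joint speeds; "tau": joint torques, N m; "position": TCP position; "ee_rot": TCP orientation; "ft_force": force on the tool from outside, world axes, zero at the start; "torque": the same for the moment, N m; "grip_width": opening from 0.0 (shut) to 1.0 (fully open); "grasp_force": force on a finger pad.
Only numpy, scipy, OpenCV 4.12 (cv2) and the standard library are available. Lean on these libraries where they do the work, as an engineer would, in place of code of your own. Each camera call takes 0.05 s, during which the arm holds its last target. There are 200 camera calls.

## Working session

There is one attempt and no reset: what is moved stays moved. The work goes in short steps, Python scripts to look and compute and a tool call to move; the robot and the scene stay as the last step left them, time stands still between calls to the robot, and variables do not carry over. Pictures are saved under pics/ and viewed, at most 10 in all, crops included, and the job is handed in when it is done.

```bash
ls; mkdir -p pics; python3 - <<'E'
from workcell import manip
import cv2,numpy as np
np.set_printoptions(precision=4,suppress=True)
for n in("scene","top"):
    im=manip.camera(n); cv2.imwrite(f"pics/{n}0.png",im)
    print(n,manip.calibration(n))
print(manip.get_obs(),manip.grasp_offset)
E
```

```text
pics
workcell.py
scene {'fx': 363.54260165021213, 'fy': 363.54260165021213, 'cx': 251.12952806721407, 'cy': 184.8719890391673, 'k1': -0.039956820557008534, 'world_from_camera': array([[ 0.7819,  0.4315, -0.4499,  0.1651],
       [-0.6231,  0.5631, -0.5428, -0.4933],
       [ 0.0191,  0.7048,  0.7092,  0.747 ],
       [ 0.    ,  0.    ,  0.    ,  1.    ]])}
top {'fx': 363.64003168267755, 'fy': 363.64003168267755, 'cx': 256.9812559053392, 'cy': 195.72527994187038, 'k1': -0.07911167696468364, 'world_from_camera': array([[ 0.0259,  0.9968, -0.0762,  0.5192],
       [-0.9997,  0.0255, -0.0057,  0.0106],
       [-0.0037,  0.0763,  0.9971,  1.041 ],
       [ 0.    ,  0.    ,  0.    ,  1.    ]])}
{'clock': 0.1, 'joint_pos': array([-1.1716,  0.3328, -0.0647,  1.4609,  0.0216,  1.3499, -0.0885]), 'joint_velocities': array([ 0.001 , -0.0013,  0.0001, -0.0034, -0.001 , -0.0025,  0.0011]), 'tau': array([  0.0019, -62.6743,   0.0493, -39.2429,   0.0163,   0.0069,
         0.    ]), 'position': array([0.2557, 0.5699, 0.2306]), 'ee_rot': array([ 0.2093,  0.9778, -0.0006, -0.0001]), 'ft_force': array([ 0.797 , -0.3671,  0.7428]), 'torque': array([-0.0361, -0.0175, -0.0058]), 'grasp_force': 0.0, 'grip_width': 1.0004225255270878} 0.0187
```

View pics/top0.png

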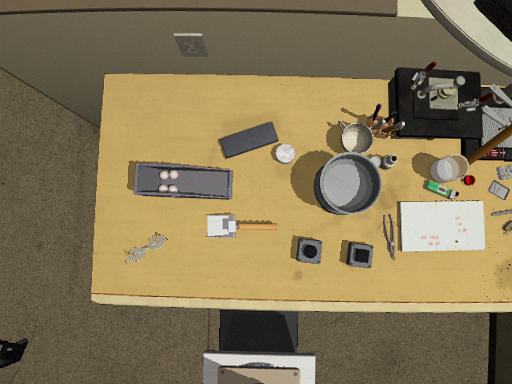

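View pics/scene0.png

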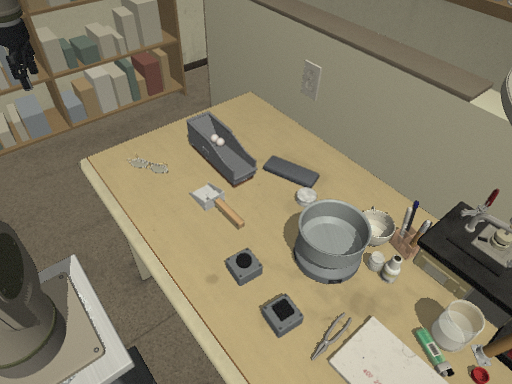

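The top view shows the bin at about (134–232, 163–198) with its front to the right and the balls at (163–175, 174–188). The scoop is at (206–277, 226), nose left. The round key is at (309, 250), the square key at (360, 255), and the bowl at (348, 183). The scene view agrees.

```bash
cat > h.py <<'E'
import cv2,numpy as np
from workcell import manip
np.set_printoptions(precision=4,suppress=True)
def ray(n,uv):
    c=manip.calibration(n); K=np.array([[c['fx'],0,c['cx']],[0,c['fy'],c['cy']],[0,0,1]])
    p=cv2.undistortPoints(np.array(uv,float).reshape(-1,1,2),K,np.array([c['k1'],0,0,0,0.]))[:,0]
    T=c['world_from_camera']; d=np.c_[p[:,0],-p[:,1],-np.ones(len(p))]@T[:3,:3].T
    return T[:3,3],d/np.linalg.norm(d,axis=1)[:,None]
def plane(n,uv,z):
    o,d=ray(n,uv); return o+d*((z-o[2])/d[:,2:])
def tri(a,b):
    A=0;r=0
    for n,u in(("top",a),("scene",b)):
        o,d=ray(n,u); P=np.eye(3)-np.outer(d[0],d[0]); A=A+P; r=r+P@o
    x=np.linalg.solve(A,r)
    e=[np.linalg.norm(np.cross(x-ray(n,u)[0],ray(n,u)[1][0])) for n,u in(("top",a),("scene",b))]
    return x,max(e)
E
python3 - <<'E'
import cv2
t=cv2.imread('pics/top0.png');s=cv2.imread('pics/scene0.png')
cv2.imwrite('pics/t1.png',cv2.resize(t[145:275,125:325],None,fx=4,fy=4,interpolation=cv2.INTER_CUBIC))
cv2.imwrite('pics/s1.png',cv2.resize(s[105:255,175:375],None,fx=4,fy=4,interpolation=cv2.INTER_CUBIC))
E
```

```text
(no output)
```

View pics/t1.png

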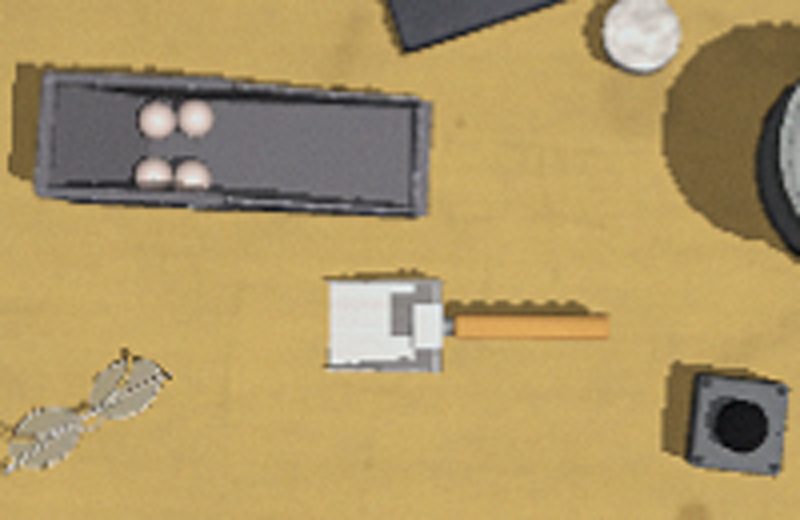

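View pics/s1.png

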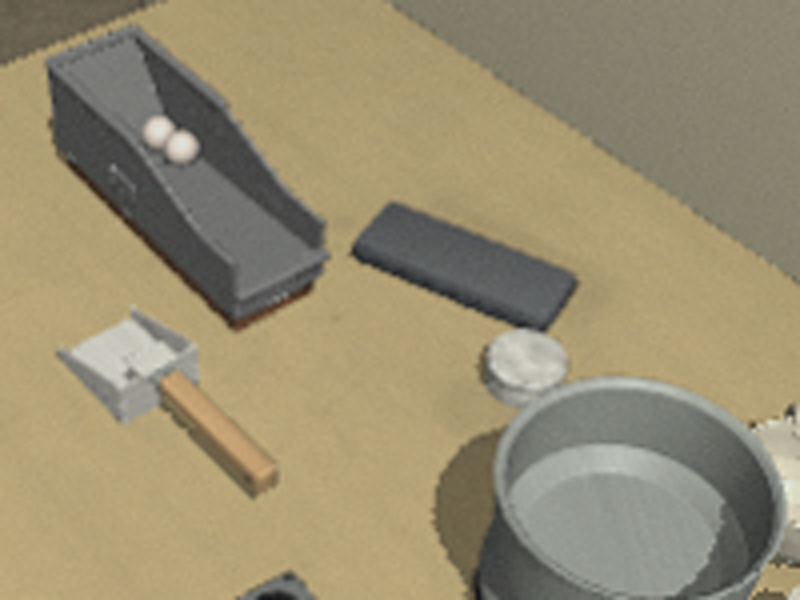

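The zoomed top view shows four balls in two pairs along the bin's side walls, at t1 (157,118), (195,118), (155,172) and (192,175). The scoop pan spans t1 u 327–441, with the handle from 455 to 608 at v 326. In the scene crop the bin's top corners are (50,65), (135,30), (238,262) and (325,222).

```bash
python3 - <<'E'
from h import *
t=cv2.imread('pics/top0.png');s=cv2.imread('pics/scene0.png')
T=lambda u,v:(125+(u+.5)/4-.5,145+(v+.5)/4-.5)
S=lambda u,v:(175+(u+.5)/4-.5,105+(v+.5)/4-.5)
for k,a,b in [("bin back near",(38,195),(50,65)),("bin back far",(46,72),(135,30)),("front near top",(428,215),(238,264)),("front far top",(432,100),(325,222)),
  ("nose near(-x)",(325,370),(58,352)),("nose far",(328,281),(133,313)),("pan back near",(441,370),(122,375)),("pan back far",(441,281),(200,348))]:
    x,e=tri(T(*a),S(*b)); print(k,x,e)
def blobs(im,roi,f,amin):
    x0,y0,x1,y1=roi; m=np.zeros(im.shape[:2],np.uint8); m[y0:y1,x0:x1]=f(im[y0:y1,x0:x1].astype(int))*255
    n,l,st,c=cv2.connectedComponentsWithStats(m); return m,[(st[i],c[i]) for i in range(1,n) if st[i,4]>=amin]
dark=lambda p:p.max(2)<45
for nm,rt,rs in [("round",(302,240,318,260),(232,250,256,274)),("square",(350,245,370,265),(270,295,298,322))]:
    a=blobs(t,rt,dark,20)[1]; b=blobs(s,rs,dark,20)[1]
    print(nm,[(x[0],x[1]) for x in a],[(x[0],x[1]) for x in b])
    a=max(a,key=lambda x:x[0][4])[1]; b=max(b,key=lambda x:x[0][4])[1]
    print(tri(a,b),plane("top",a,.05))
wood=lambda p:(p[...,2]-p[...,0]>105)&(p[...,2]>150)
hsv=lambda p:cv2.cvtColor(p.astype(np.uint8),cv2.COLOR_BGR2HSV).astype(int)
print(t[226,255],t[215,255],s[207,225],s[215,200])
ora=lambda p:(hsv(p)[...,0]<18)&(hsv(p)[...,1]>110)
for n,im,r in (("top",t,(230,215,285,240)),("scene",s,(210,190,250,232))):
    m,bl=blobs(im,r,ora,30); print(n,bl)
    for st,c in bl: print(cv2.minAreaRect(cv2.findContours(m,0,1)[0][0]))
    print(cv2.boxPoints(cv2.minAreaRect(np.argwhere(m)[:,::-1].astype(np.float32))))
# bowl rim
wht=lambda p:p.min(2)>150
for n,im,r in (("top",t,(155,165,183,195)),("scene",s,(205,130,230,148))):
    m,bl=blobs(im,r,wht,8); print(n,[(b[0],b[1]) for b in bl])
E
```

```text
bin back near [0.5911 0.3375 0.0986] 0.002362601671683292
bin back far [0.6714 0.3383 0.0971] 0.00034270375939138417
front near top [0.5831 0.083  0.0846] 0.0005082114053567513
front far top [0.6596 0.0835 0.0809] 0.0013156097583629626
nose near(-x) [0.4777 0.158  0.0043] 0.0012500090205993322
nose far [0.5409 0.158  0.0047] 0.001240094792351379
pan back near [0.4808 0.0732 0.0514] 2.4813515465934552e-05
pan back far [0.5424 0.0753 0.0358] 0.0012245527301785438
round [(array([303, 245,  14,  13, 135], dtype=int32), array([309.7778, 251.1111]))] [(array([236, 253,  15,  15, 174], dtype=int32), array([243.2931, 260.3161]))]
(array([ 0.4476, -0.1318,  0.0425]), np.float64(6.38083922474005e-05)) [[ 0.4481 -0.1307  0.05  ]]
square [(array([355, 249,  14,  13, 155], dtype=int32), array([361.5355, 255.1419]))] [(array([272, 299,  22,  22, 274], dtype=int32), array([282.7518, 309.3285]))]
(array([ 0.4395, -0.2746,  0.0419]), np.float64(5.293656990816785e-05)) [[ 0.4401 -0.2723  0.05  ]]
[ 95 171 221] [101 171 202] [115 161 195] [119 161 181]
top [(array([238, 223,  39,   7, 142], dtype=int32), array([257.9648, 225.9225]))]
((247.0, 229.0), (0.0, 0.0), 0.0)
[[238. 223.]
 [276. 223.]
 [276. 229.]
 [238. 229.]]
scene []
[[0. 0.]
 [0. 0.]
 [0. 0.]
 [0. 0.]]
top [(array([161, 171,   8,   8,  48], dtype=int32), array([164.0625, 174.8333])), (array([170, 171,   8,   8,  50], dtype=int32), array([173.54, 174.4 ])), (array([159, 185,   9,   5,  30], dtype=int32), array([163.0333, 187.5333])), (array([169, 186,   8,   6,  33], dtype=int32), array([172.7879, 188.2727]))]
scene [(array([211, 134,  13,  11,  77], dtype=int32), array([217.1039, 139.1429]))]
```

```bash
python3 - <<'E'
import cv2,numpy as np
t=cv2.imread('pics/top0.png');s=cv2.imread('pics/scene0.png')
a=cv2.resize(t[155:205,130:240],(770,350),interpolation=cv2.INTER_CUBIC)
b=cv2.resize(s[150:190,225:265],(400,400),interpolation=cv2.INTER_CUBIC)[0:250]
c=cv2.resize(s[110:150,183:223],(400,400),interpolation=cv2.INTER_CUBIC)[0:250]
o=np.zeros((600,800,3),np.uint8);o[:350,:770]=a;o[350:,:400]=b;o[350:,400:]=c
o=np.clip((o/255.)**.6*255,0,255).astype(np.uint8)
cv2.imwrite('pics/z2.png',o)
E
```

```text
(no output)
```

View pics/z2.png

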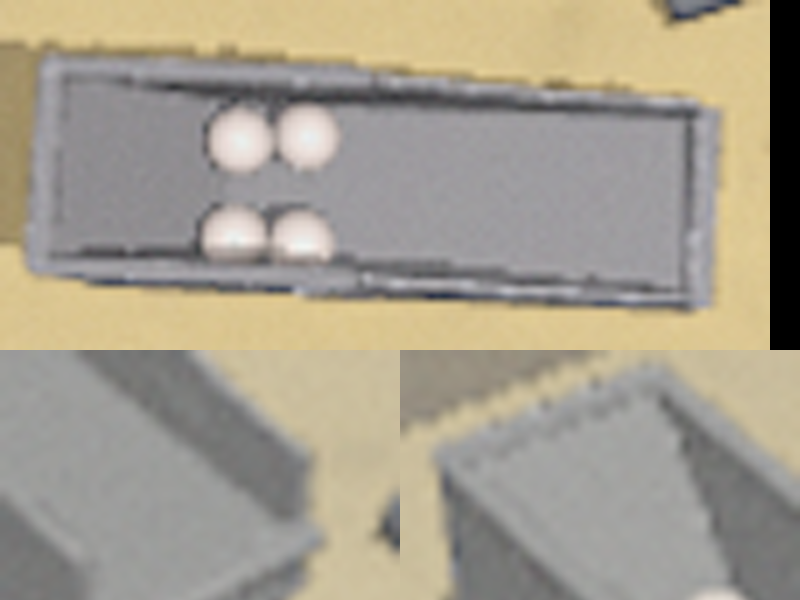

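The crop shows the front wall's top outer corner, which is lower than the side wall's end. I had mixed these up in the last measurement. Re-triangulating with matching points.

```bash
python3 - <<'E'
from h import *
from scipy.optimize import least_squares
P={}
for k,a,b in [("FF",(232.4,170.3),(256.8,168.3)),("FN",(231.4,198.4),(234.8,179.5)),("BF",(135.6,163),(208.5,111.5)),("BN",(134.0,193.4),(186.9,121))]:
    P[k],e=tri(a,b); print(k,P[k],e)
f=(P["FF"]+P["FN"])/2;b=(P["BF"]+P["BN"])/2
print(f,b,np.linalg.norm((b-f)[:2]),np.degrees(np.arctan2((b-f)[0],(b-f)[1])))
# handle in top, bounding rows/cols at z=.04
print("handle",plane("top",[(237.5,226),(276.5,226),(257,222.6),(257,229.4)],.04))
s=cv2.imread('pics/scene0.png')
hs=cv2.cvtColor(s,cv2.COLOR_BGR2HSV).astype(int)
print(hs[207,225],hs[200,235],hs[215,200])
# keys: box corners top0 via contrast; balls
for n,uv in (("b1",(164.1,174.8)),("b2",(173.5,174.4)),("b3",(163,188)),("b4",(172.8,188.6))): print(n,plane("top",[uv],.04))
# far pair scene centres from crop: (158,131),(181,147) in s1
for a,c in (((164.1,174.8),(158,131)),((173.5,174.4),(181,147))): print(tri(a,(175+c[0]/4-.4,105+c[1]/4-.4)))
t=cv2.imread('pics/top0.png')
# bowl rim outer: circle from gray profile, edge pixels by Canny
e=cv2.Canny(cv2.GaussianBlur(t,(3,3),0),60,150); ys,xs=np.nonzero(e[140:225,305:392]); pts=plane("top",np.c_[xs+305,ys+140],.12)[:,:2]
best=None;rng=np.random.default_rng(0)
for R in(.081,.076):
  best=(0,)
  for _ in range(4000):
    i=rng.choice(len(pts),2,False);p,q=pts[i];d=q-p;L=np.linalg.norm(d)
    if L<.04 or L>2*R: continue
    for sg in(1,-1):
        c=(p+q)/2+sg*np.array([-d[1],d[0]])/L*np.sqrt(R*R-L*L/4); k=(abs(np.linalg.norm(pts-c,axis=1)-R)<.0015).sum()
        if k>best[0]: best=(k,c)
  print("bowl",R,best,len(pts))
E
```

```text
FF [0.6641 0.0858 0.0458] 0.0002393394178465813
FN [0.5861 0.086  0.0473] 0.00021060646156019906
BF [0.6707 0.3381 0.0998] 0.00134609980812798
BN [0.5909 0.3383 0.0978] 0.0021482440579825694
[0.6251 0.0859 0.0466] [0.6308 0.3382 0.0988] 0.2523405028630312 1.2916428606584685
handle [[ 0.511   0.0676  0.04  ]
 [ 0.5137 -0.0394  0.04  ]
 [ 0.5217  0.0143  0.04  ]
 [ 0.5031  0.0138  0.04  ]]
[ 17 105 195] [ 22  85 180] [ 20  87 181]
b1 [[0.6476 0.277  0.04  ]]
b2 [[0.6493 0.2505 0.04  ]]
b3 [[0.6105 0.2783 0.04  ]]
b4 [[0.6095 0.2507 0.04  ]]
(array([0.6467, 0.2747, 0.0482]), np.float64(0.0001779019470412857))
(array([0.649 , 0.2481, 0.0481]), np.float64(0.0008631259928875294))
bowl 0.081 (np.int64(113), array([ 0.6298, -0.2236])) 864
bowl 0.076 (np.int64(117), array([ 0.6206, -0.2022])) 864
```

```bash
python3 - <<'E'
from h import *
t=cv2.imread('pics/top0.png')
h=cv2.cvtColor(t,cv2.COLOR_BGR2HSV).astype(int)
r=h[215:240,236:280]; w=np.clip((r[...,1]-135.),0,40)*(r[...,0]<19); 
cols=np.arange(236,280);ok=w.sum(0)>60;mr=(w*np.arange(215,240)[:,None]).sum(0)[ok]/w.sum(0)[ok]
k=np.polyfit(cols[ok],mr,1); print(cols[ok][[0,-1]],k,np.std(mr-np.polyval(k,cols[ok])))
p=plane("top",[(c,np.polyval(k,c)) for c in(240,257,274)],.04);print(p,np.degrees(np.arctan2(p[0,0]-p[2,0],p[0,1]-p[2,1])))
print("nose",plane("top",[(206,237),(206.6,215)],.0),plane("top",[(235,237),(235,215)],.036))
lo=((h[...,1]<70)).astype(np.uint8); m=np.zeros_like(lo);m[140:225,305:392]=lo[140:225,305:392]
n,l,st,c=cv2.connectedComponentsWithStats(m);i=l[185,345] or 1+np.argmax(st[1:,4]);print(st[i])
ct=max(cv2.findContours((l==i).astype(np.uint8),0,1)[0],key=len)[:,0]
pts=plane("top",ct,.12)[:,:2];rng=np.random.default_rng(0)
for R in(.081,.082,.083):
  best=(0,)
  for _ in range(5000):
    p,q=pts[rng.choice(len(pts),2,False)];d=q-p;L=np.linalg.norm(d)
    if L<.05 or L>2*R: continue
    for s in(1,-1):
        cc=(p+q)/2+s*np.array([-d[1],d[0]])/L*np.sqrt(R*R-L*L/4);k=(abs(np.linalg.norm(pts-cc,axis=1)-R)<.002).sum()
        if k>best[0]:best=(k,cc)
  print(R,best,len(pts))
# scene: rim left/right extremes & floor check
print(plane("top",[(348,183)],.12), plane("scene",[(175+497/4,105+470/4),(175+785/4,105+500/4),(175+630/4,105+378/4)],.12))
E
```

```text
[239 276] [  0.0193 221.1548] 0.1910870444831368
[[ 0.5117  0.0608  0.04  ]
 [ 0.512   0.0141  0.04  ]
 [ 0.5123 -0.0326  0.04  ]] -0.37916567666407186
nose [[0.4769 0.159  0.    ]
 [0.5397 0.1594 0.    ]] [[0.4805 0.0738 0.036 ]
 [0.541  0.0756 0.036 ]]
[ 314  140   78   75 3914]
0.081 (np.int64(81), array([ 0.6306, -0.2203])) 266
0.082 (np.int64(78), array([ 0.6314, -0.2193])) 266
0.083 (np.int64(74), array([ 0.6312, -0.218 ])) 266
[[ 0.6282 -0.2161  0.12  ]] [[ 0.5743 -0.1701  0.12  ]
 [ 0.6851 -0.2827  0.12  ]
 [ 0.6849 -0.1681  0.12  ]]
```

```bash
cat > g.py <<'E'
# g.py x y z yaw_deg pitch_deg : shift from present pose to TCP target; nose = +y turned by yaw (ccw), pitch nose-up
import sys
from h import *
from scipy.spatial.transform import Rotation as R
def lev(yaw,pitch):
    a=np.radians(yaw);x=np.array([-np.sin(a),np.cos(a),0]);z=np.array([0,0,-1.]);
    return R.from_matrix(np.c_[x,np.cross(z,x),z])*R.from_rotvec([0,np.radians(pitch),0])
def row(p,yaw,pitch):
    o=manip.get_obs();Q=R.from_quat(o['ee_rot'])
    print(np.r_[(Q.inv()*lev(yaw,pitch)).as_rotvec(),Q.inv().apply(np.array(p)-o['position'])].round(4))
def st():
    o=manip.get_obs();Q=R.from_quat(o['ee_rot']).as_matrix();n=Q[:,0]
    print("t",round(o['clock'],2),o['position'],"yaw %.2f pitch %.2f roll %.2f"%(np.degrees(np.arctan2(-n[0],n[1])),np.degrees(np.arcsin(n[2])),np.degrees(np.arcsin(Q[2,1]))),o['ft_force'],o['grip_width'],o['grasp_force'])
if __name__=="__main__":
    a=list(map(float,sys.argv[1:])); st()
    if a: row(a[:3],a[3],a[4])
E
python3 g.py .512 .033 .12 .8 0
```

```text
t 0.1 [0.2557 0.5699 0.2306] yaw 65.83 pitch -0.00 roll -0.08 [ 0.797  -0.3671  0.7428] 1.0004225255270878 0.0
[-0.0012  0.0008  1.1351 -0.4536 -0.3848  0.1111]
```

Request:
jog_arm([
  [0,0,1.135,-0.4536,-0.3848,0.111,1],
  [0,0,1.135,-0.4536,-0.3848,0.111,1],
  [0,0,1.135,-0.4536,-0.3848,0.111,1],
  [0,0,1.135,-0.4536,-0.3848,0.111,1],
  [0,0,1.135,-0.4536,-0.3848,0.111,1],
  [0,0,1.135,-0.4536,-0.3848,0.111,1],
  [0,0,1.135,-0.4536,-0.3848,0.111,1],
  [0,0,1.135,-0.4536,-0.3848,0.111,1],
  [0,0,1.135,-0.4536,-0.3848,0.111,1],
  [0,0,1.135,-0.4536,-0.3848,0.111,1],
  [0,0,1.135,-0.4536,-0.3848,0.111,1],
  [0,0,1.135,-0.4536,-0.3848,0.111,1],
  [0,0,1.135,-0.4536,-0.3848,0.111,1],
], squeeze=40)

```text
clock: 1.72
position: [0.5119, 0.0349, 0.1204]
ee_rot: [0.701, 0.713, 0.0, -0.0]
ft_force: [1.6, -0.7, 0.1]
grip_width: 0.997
grasp_force: 0.0
```

```bash
python3 g.py .512 .033 .013 .8 0
python3 - <<'E'
from h import *
cv2.imwrite('pics/top1.png',manip.camera("top"))
E
```

```text
t 1.73 [0.5119 0.0349 0.1204] yaw 0.92 pitch 0.04 roll 0.00 [ 1.5545 -0.6903  0.0884] 0.9973880506786965 0.0
[ 0.     -0.0006  0.0022 -0.0019  0.      0.1074]
```

Request:
jog_arm([
  [0,0,0,-0.002,0,0.05,1],
  [0,0,0,-0.002,0,0.09,1],
  [0,0,0,-0.002,0,0.107,1],
  [0,0,0,-0.002,0,0.107,1],
  [0,0,0,-0.002,0,0.107,0],
  [0,0,0,-0.002,0,0.107,0],
  [0,0,0,-0.002,0,0.107,0],
  [0,0,0,-0.002,0,0.107,0],
  [0,0,0,-0.002,0,0.107,0],
  [0,0,0,-0.002,0,0.107,0],
], squeeze=60)

```text
clock: 3.02
position: [0.5125, 0.0315, 0.0136]
ee_rot: [0.702, 0.712, 0.0, 0.0]
ft_force: [-1.0, -1.2, 5.2]
grip_width: 0.203
grasp_force: 61.7
```

```bash
python3 g.py
```

```text
t 3.02 [0.5125 0.0315 0.0136] yaw 0.80 pitch 0.02 roll 0.03 [-0.9758 -1.2229  5.1623] 0.20293437700409575 61.70266270637512
```

Request:
jog_arm([
  [0,0,0,0,0,-0.05,0],
  [0,0,0,0,0,-0.11,0],
  [0,0,0,0,0,-0.15,0],
  [0,0,0,0,0,-0.15,0],
])

```text
clock: 3.52
position: [0.5138, 0.0316, 0.166]
ee_rot: [0.702, 0.712, 0.002, 0.001]
ft_force: [-0.8, -0.5, -3.1]
grip_width: 0.195
grasp_force: 60.8
```

```bash
python3 g.py .6251 .085 .165 -1.3 0
```

```text
t 3.52 [0.5138 0.0316 0.166 ] yaw 0.80 pitch 0.09 roll 0.28 [-0.7796 -0.4549 -3.0655] 0.19527493755959385 60.829306840896606
[ 0.0049 -0.0017  0.0366  0.0518  0.112   0.0016]
```

Request:
jog_arm([
  [0,0,0.036,0.0518,0.112,0,0],
  [0,0,0.036,0.0518,0.112,0,0],
  [0,0,0.036,0.0518,0.112,0,0],
  [0,0,0.036,0.0518,0.112,0,0],
])

```text
clock: 4.03
position: [0.6225, 0.084, 0.1613]
ee_rot: [0.715, 0.699, -0.002, -0.0]
ft_force: [-0.2, -1.0, -1.8]
grip_width: 0.2
grasp_force: 60.8
```

```bash
python3 g.py .6251 .085 .165 -1.3 0; python3 - <<'E'
from h import *
t=manip.camera("top");s=manip.camera("scene")
cv2.imwrite('pics/top2.png',t);cv2.imwrite('pics/scene2.png',s)
a=cv2.resize(t[150:210,125:285],(800,300),interpolation=cv2.INTER_CUBIC)
b=cv2.resize(s[90:210,150:310],(400,300),interpolation=cv2.INTER_CUBIC)
o=np.zeros((600,800,3),np.uint8);o[:300]=a;o[300:,:400]=b
cv2.imwrite('pics/z3.png',np.clip((o/255.)**.7*255,0,255).astype(np.uint8))
E
```

```text
t 4.03 [0.6225 0.084  0.1613] yaw -1.29 pitch -0.10 roll -0.17 [-0.2232 -1.0463 -1.771 ] 0.19967519014762236 60.819536447525024
[-0.003   0.0017  0.0001  0.001   0.0026 -0.0037]
```

View pics/z3.png

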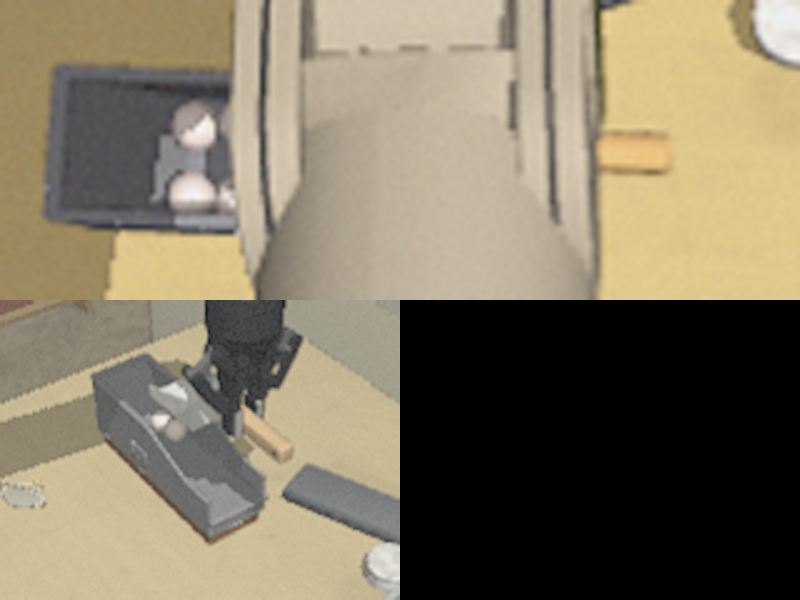

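```bash
python3 - <<'E'
from h import *
o=manip.get_obs()['position']
print("handle end seen",plane("top",[(125+670/5-.4,150+153/5-.4)],o[2]-.0136+.04),"expected",o+np.array([.0227,.9997,0])*-.071)
E
python3 g.py .6251 .085 .120 -1.3 -5
```

```text
handle end seen [[0.6211 0.0126 0.1893]] expected [0.621  0.0128 0.1629]
t 4.12 [0.6226 0.0838 0.1629] yaw -1.33 pitch -0.01 roll -0.05 [ 0.8716 -0.1633 -1.021 ] 0.19753422067226528 60.81997990608215
[-0.0009 -0.0871 -0.0006  0.0013  0.0025  0.0429]
```

Request:
jog_arm([
  [0,-0.0873,0,0.0013,0.0026,0.043,0],
  [0,-0.0873,0,0.0013,0.0026,0.043,0],
  [0,-0.0873,0,0.0013,0.0026,0.07,0],
  [0,-0.0873,0,0.0013,0.0026,0.09,0],
  [0,-0.0873,0,0.0013,0.0026,0.09,0],
  [0,-0.0873,0,0.0013,0.0026,0.09,0],
])

```text
clock: 4.88
position: [0.6267, 0.0859, 0.0746]
ee_rot: [0.714, 0.698, -0.03, 0.031]
ft_force: [0.4, -1.1, -0.9]
grip_width: 0.198
grasp_force: 60.7
```

```bash
python3 g.py .6251 .085 .058 -1.3 -5
```

```text
t 4.88 [0.6267 0.0859 0.0746] yaw -1.30 pitch -4.96 roll 0.08 [ 0.3806 -1.1489 -0.9413] 0.1979055296250676 60.7160210609436
[ 0.0013 -0.0008  0.0001  0.0005 -0.0016  0.0166]
```

Request:
jog_arm([
  [0,0,0,0.0005,-0.001,0.010,0],
  [0,0,0,0.0005,-0.001,0.012,0],
  [0,0,0,0.0005,-0.001,0.012,0],
])

```text
clock: 5.25
position: [0.6249, 0.0855, 0.0611]
ee_rot: [0.714, 0.699, -0.031, 0.03]
ft_force: [0.6, -0.1, -2.3]
grip_width: 0.197
grasp_force: 60.8
```

Request:
jog_arm([
  [0,0,0,0,0,0.003,0],
  [0,0,0,0,0,0.003,0],
])

```text
clock: 5.5
position: [0.6254, 0.0853, 0.0585]
ee_rot: [0.714, 0.699, -0.031, 0.031]
ft_force: [-0.1, 0.6, -0.1]
grip_width: 0.201
grasp_force: 61.1
```

Request:
jog_arm([
  [0,0,0,0,0,0.003,0],
  [0,0,0,0,0,0.003,0],
])

```text
clock: 5.75
position: [0.6251, 0.0847, 0.0555]
ee_rot: [0.714, 0.699, -0.031, 0.031]
ft_force: [-1.3, -1.2, 3.8]
grip_width: 0.197
grasp_force: 61.6
```

```bash
python3 g.py .6251 .085 .058 -1.3 -5
```

```text
t 5.75 [0.6251 0.0847 0.0555] yaw -1.28 pitch -5.01 roll 0.01 [-1.3152 -1.1569  3.8461] 0.19708168928551545 61.63997769355774
[ 0.0001  0.0001  0.0004  0.0001 -0.     -0.0025]
```

Request:
jog_arm([
  [0,0,0,0.006,0,-0.0002,0],
  [0,0,0,0.012,0,-0.0004,0],
  [0,0,0,0.018,0,-0.0006,0],
  [0,0,0,0.024,0,-0.0008,0],
  [0,0,0,0.030,0,-0.001,0],
  [0,0,0,0.035,0,-0.0012,0],
])

```text
clock: 6.5
position: [0.6259, 0.1203, 0.0535]
ee_rot: [0.714, 0.699, -0.031, 0.031]
ft_force: [-1.1, -4.6, 5.9]
grip_width: 0.201
grasp_force: 61.7
```

Request:
jog_arm([
  [0,0,0,0.005,0,-0.0002,0],
  [0,0,0,0.01,0,-0.0004,0],
  [0,0,0,0.01,0,-0.0004,0],
])

```text
clock: 6.88
position: [0.6261, 0.1311, 0.0529]
ee_rot: [0.714, 0.699, -0.031, 0.03]
ft_force: [0.4, -0.5, 2.6]
grip_width: 0.197
grasp_force: 61.6
```

```bash
python3 g.py
```

```text
t 6.88 [0.6261 0.1311 0.0529] yaw -1.21 pitch -4.94 roll 0.01 [ 0.378  -0.5098  2.6374] 0.19651749194194115 61.61120653152466
```

Request:
jog_arm([
  [0,0,0,0.005,0,-0.0002,0],
  [0,0,0,0.010,0,-0.0004,0],
  [0,0,0,0.014,0,-0.0005,0],
  [0,0,0,0.014,0,-0.0005,0],
])

```text
clock: 7.38
position: [0.6264, 0.145, 0.0522]
ee_rot: [0.714, 0.699, -0.031, 0.03]
ft_force: [0.3, -0.0, 3.2]
grip_width: 0.202
grasp_force: 61.7
```

Request:
jog_arm([
  [0,0,0,0.004,0,-0.0002,0],
  [0,0,0,0.007,0,-0.0003,0],
  [0,0,0,0.007,0,-0.0003,0],
])

```text
clock: 7.75
position: [0.6265, 0.1515, 0.0519]
ee_rot: [0.714, 0.699, -0.031, 0.03]
ft_force: [0.6, -2.8, 3.4]
grip_width: 0.196
grasp_force: 61.7
```

```bash
python3 g.py;python3 - <<'E'
from h import *
t=manip.camera("top");s=manip.camera("scene")
cv2.imwrite('pics/top3.png',t);cv2.imwrite('pics/scene3.png',s)
a=cv2.resize(t[150:210,125:225],(500,300),interpolation=cv2.INTER_CUBIC)
b=cv2.resize(s[100:200,170:270],(300,300),interpolation=cv2.INTER_CUBIC)
o=np.hstack([a,b])
cv2.imwrite('pics/z4.png',np.clip((o/255.)**.6*255,0,255).astype(np.uint8))
E
```

```text
t 7.75 [0.6265 0.1515 0.0519] yaw -1.24 pitch -4.98 roll 0.00 [ 0.6339 -2.7557  3.3776] 0.19629772444037016 61.66308045387268
```

View pics/z4.png

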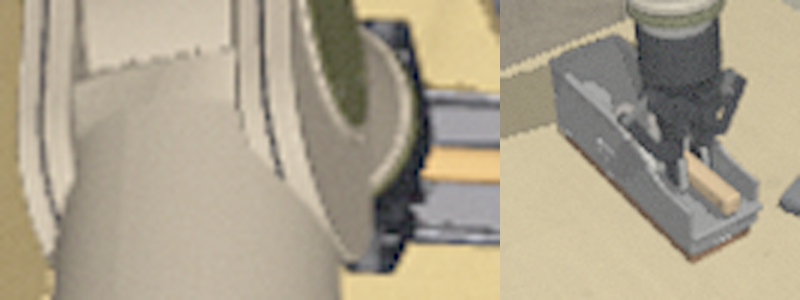

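Request:
jog_arm([
  [0,0,0,0.003,0,-0.0001,0],
  [0,0,0,0.003,0,-0.0001,0],
])

```text
clock: 8.1
position: [0.6266, 0.1543, 0.0518]
ee_rot: [0.714, 0.699, -0.031, 0.03]
ft_force: [-0.4, -2.7, 4.8]
grip_width: 0.199
grasp_force: 61.7
```

Request:
jog_arm([
  [0,0,0,0.003,0,-0.0001,0],
  [0,0,0,0.003,0,-0.0001,0],
])

```text
clock: 8.35
position: [0.6267, 0.1574, 0.0516]
ee_rot: [0.714, 0.699, -0.031, 0.03]
ft_force: [-0.3, -2.2, 4.3]
grip_width: 0.199
grasp_force: 61.7
```

```bash
python3 g.py
```

```text
t 8.35 [0.6267 0.1574 0.0516] yaw -1.24 pitch -4.98 roll 0.01 [-0.3267 -2.2242  4.2751] 0.19948664011949618 61.659114360809326
```

```bash
cat > path.py <<'E'
from g import *
o=manip.get_obs();p=o['position'];Q=R.from_quat(o['ee_rot']);M=Q.as_matrix();n=M[:,0]
yaw=np.degrees(np.arctan2(-n[0],n[1]));L=p+M@[.127,0,.0136];f=np.array([n[0],n[1],0]);f/=np.linalg.norm(f);print("lip",L)
for h,th in((.008,-4),(.016,0),(.024,3),(.034,6),(.044,9),(.054,12),(.062,15),(.072,17),(.085,19),(.1,20)):
    l=L+f*(min(h,.06)*np.tan(np.radians(35))-.002)+[0,0,h]; q=lev(yaw,th); t=l-q.as_matrix()@[.127,0,.0136]
    print(h,np.r_[(Q.inv()*q).as_rotvec(),Q.inv().apply(t-p)].round(4))
E
python3 path.py
```

```text
lip [0.6294 0.2827 0.027 ]
0.008 [ 0.0001  0.0172  0.      0.0027  0.     -0.0061]
0.016 [ 0.0001  0.087   0.      0.0071  0.     -0.0057]
0.024 [ 0.0001  0.1393  0.      0.012   0.     -0.0074]
0.034 [ 0.0001  0.1917  0.      0.0185  0.     -0.0113]
0.044 [ 0.0001  0.244   0.      0.0254  0.     -0.0152]
0.054 [ 0.0001  0.2964  0.      0.0326  0.     -0.0192]
0.062 [ 0.0001  0.3488  0.      0.0375  0.     -0.021 ]
0.072 [ 0.0001  0.3837  0.      0.0378  0.     -0.0267]
0.085 [ 0.0001  0.4186  0.      0.0379  0.     -0.0354]
0.1 [ 0.0001  0.436   0.      0.0373  0.     -0.0482]
```

Request:
jog_arm([
  [0,0,0,0.003,0,-0.0002,0],
  [0,0,0,0.003,0,-0.0002,0],
])

```text
clock: 8.6
position: [0.6267, 0.1593, 0.0516]
ee_rot: [0.714, 0.698, -0.032, 0.031]
ft_force: [0.5, -6.1, 4.8]
grip_width: 0.198
grasp_force: 61.8
```

```bash
python3 path.py
```

```text
lip [0.6295 0.2846 0.0269]
0.008 [-0.0002  0.0184 -0.      0.0027 -0.     -0.0059]
0.016 [-0.0002  0.0882 -0.      0.0071 -0.     -0.0055]
0.024 [-0.0002  0.1406 -0.      0.012  -0.     -0.0073]
0.034 [-0.0002  0.1929 -0.      0.0185 -0.     -0.0112]
0.044 [-0.0002  0.2453 -0.      0.0253 -0.     -0.0151]
0.054 [-0.0002  0.2977 -0.      0.0325 -0.     -0.0191]
0.062 [-0.0002  0.35   -0.      0.0374 -0.     -0.0209]
0.072 [-0.0002  0.3849 -0.      0.0377 -0.     -0.0266]
0.085 [-0.0002  0.4198 -0.      0.0379 -0.     -0.0352]
0.1 [-0.0002  0.4373 -0.      0.0372 -0.     -0.0481]
```

Request:
jog_arm([
  [0,0.018,0,0.0022,0,-0.006,0],
  [0,0.05,0,0.0045,0,-0.006,0],
  [0,0.088,0,0.0067,0,-0.006,0],
  [0,0.115,0,0.009,0,-0.007,0],
  [0,0.14,0,0.0115,0,-0.008,0],
  [0,0.193,0,0.018,0,-0.0115,0],
  [0,0.245,0,0.0248,0,-0.0155,0],
  [0,0.297,0,0.032,0,-0.0195,0],
  [0,0.35,0,0.037,0,-0.022,0],
  [0,0.385,0,0.0375,0,-0.027,0],
  [0,0.42,0,0.0378,0,-0.036,0],
  [0,0.437,0,0.0372,0,-0.049,0],
  [0,0.437,0,0.0372,0,-0.049,0],
])

```text
clock: 10.22
position: [0.6286, 0.2011, 0.0989]
ee_rot: [0.704, 0.689, 0.126, -0.121]
ft_force: [1.4, 0.8, -2.8]
grip_width: 0.201
grasp_force: 60.7
```

```bash
python3 g.py; python3 - <<'E'
from h import *
s=manip.camera("scene");t=manip.camera("top")
cv2.imwrite('pics/top4.png',t);cv2.imwrite('pics/scene4.png',s)
b=cv2.resize(s[70:220,150:300],(600,600),interpolation=cv2.INTER_CUBIC)
cv2.imwrite('pics/z5.png',np.clip((b/255.)**.6*255,0,255).astype(np.uint8))
E
```

```text
t 10.22 [0.6286 0.2011 0.0989] yaw -1.24 pitch 20.09 roll 0.14 [ 1.4417  0.8033 -2.817 ] 0.20104106540052488 60.70314645767212
```

View pics/z5.png

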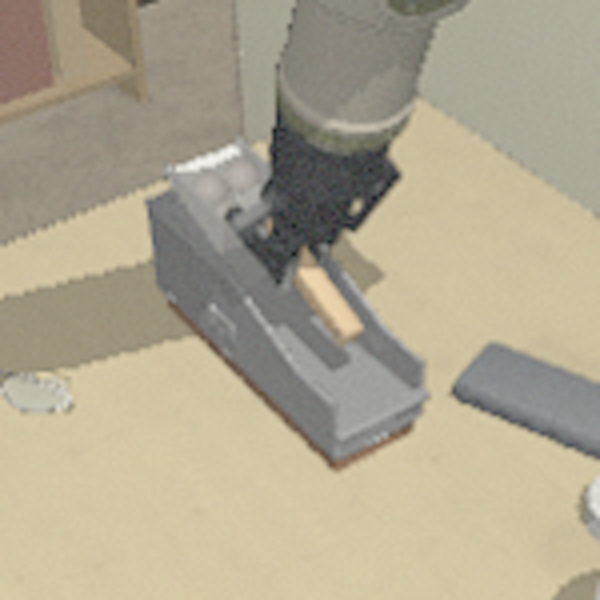

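The scene view shows two balls in the lifted scoop at about (205,190) and (238,180). The rear pair is hidden behind the gripper. I'll lift clear and check the bin by mask.

Request:
jog_arm([
  [0,0,0,0.007,0,-0.019,0],
  [0,0,0,0.019,0,-0.052,0],
  [0,0,0,0.031,0,-0.085,0],
  [0,0,0,0.041,0,-0.113,0],
  [0,0,0,0.041,0,-0.113,0],
  [0,0,0,0.041,0,-0.113,0],
])

```text
clock: 11.08
position: [0.6271, 0.2012, 0.2167]
ee_rot: [0.704, 0.689, 0.124, -0.122]
ft_force: [0.6, -0.4, -3.5]
grip_width: 0.196
grasp_force: 60.7
```

```bash
cat > path2.py <<'E'
from g import *
st();o=manip.get_obs();p=o['position'];Q=R.from_quat(o['ee_rot'])
L=p+Q.apply([.127,0,.0136]);print("lip",L)
for (x,y,z,yaw,th) in((.637,-.214,.21,-45,20),(.637,-.214,.135,-45,0),(.637,-.214,.11,-45,-15),(.637,-.214,.095,-45,-30),(.637,-.214,.092,-45,-45)):
    q=lev(yaw,th); t=np.array([x,y,z])-q.apply([.127,0,.0136])
    print(th,t,np.r_[(Q.inv()*q).as_rotvec(),Q.inv().apply(t-p)].round(4))
E
python3 path2.py; python3 - <<'E'
from h import *
for n,(x0,y0,x1,y1) in (("scene",(180,90,270,190)),("top",(130,158,236,202))):
    s=manip.camera(n);cv2.imwrite(f'pics/{n}5.png',s)
    m=np.zeros(s.shape[:2],np.uint8);r=s[y0:y1,x0:x1].astype(int);m[y0:y1,x0:x1]=((r.min(2)>100)&(r.max(2)-r.min(2)<45))*255
    k,l,st,c=cv2.connectedComponentsWithStats(m)
    print(n,[(st[i].tolist()) for i in range(1,k) if st[i,4]>10])
E
```

```text
t 11.07 [0.6271 0.2012 0.2167] yaw -1.26 pitch 20.01 roll -0.06 [ 0.5752 -0.3523 -3.5372] 0.19617299447182765 60.69757103919983
lip [0.6298 0.3251 0.2473]
20 [ 0.5493 -0.3017  0.1793] [-0.2622  0.0001  0.7174 -0.4868 -0.0669 -0.1375]
0 [ 0.5472 -0.3038  0.1486] [-0.1343 -0.3317  0.7557 -0.4993 -0.0689 -0.1094]
-15 [ 0.5527 -0.2983  0.156 ] [-0.0349 -0.5804  0.7745 -0.4915 -0.0635 -0.1144]
-30 [ 0.564  -0.287   0.1703] [ 0.0676 -0.8286  0.7846 -0.4757 -0.0525 -0.1239]
-45 [ 0.5803 -0.2707  0.1914] [ 0.1731 -1.0762  0.7857 -0.4529 -0.0366 -0.1381]
scene [[197, 90, 6, 7, 23], [231, 90, 39, 14, 209], [225, 125, 32, 39, 76], [197, 129, 61, 51, 740]]
top [[130, 158, 41, 32, 734], [180, 158, 7, 11, 29], [186, 158, 50, 44, 1706], [177, 188, 8, 14, 59], [157, 193, 14, 3, 29]]
```

```bash
python3 - <<'E'
import cv2,numpy as np
s=cv2.imread('pics/scene5.png')
b=cv2.resize(s[60:200,160:300],(600,600),interpolation=cv2.INTER_CUBIC)
cv2.imwrite('pics/z6.png',np.clip((b/255.)**.6*255,0,255).astype(np.uint8))
E
```

```text
(no output)
```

View pics/z6.png

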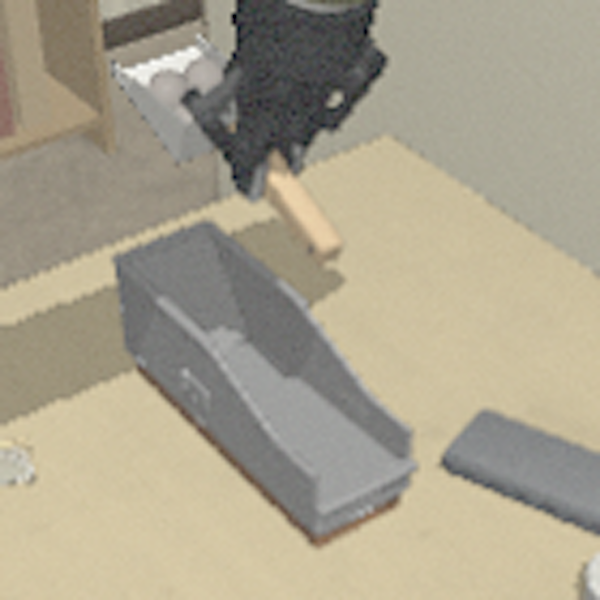

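The bin floor looks empty. Two balls are visible mid-pan in the scoop, so another pair is probably behind them. Carrying to the bowl with a ramped speed.

Request:
jog_arm([
  [-0.008,0,0.022,-0.015,-0.002,-0.004,0],
  [-0.026,0,0.072,-0.049,-0.007,-0.014,0],
  [-0.052,0,0.143,-0.097,-0.013,-0.028,0],
  [-0.079,0,0.215,-0.146,-0.020,-0.041,0],
  [-0.105,0,0.287,-0.195,-0.027,-0.055,0],
  [-0.131,0,0.359,-0.243,-0.033,-0.069,0],
  [-0.157,0,0.430,-0.292,-0.040,-0.083,0],
  [-0.183,0,0.502,-0.341,-0.047,-0.096,0],
  [-0.210,0,0.574,-0.389,-0.054,-0.110,0],
  [-0.236,0,0.646,-0.438,-0.060,-0.124,0],
  [-0.254,0,0.696,-0.472,-0.065,-0.133,0],
  [-0.262,0,0.717,-0.487,-0.067,-0.1375,0],
  [-0.262,0,0.717,-0.487,-0.067,-0.1375,0],
  [-0.262,0,0.717,-0.487,-0.067,-0.1375,0],
])

```text
clock: 12.92
position: [0.5502, -0.3002, 0.1796]
ee_rot: [0.909, 0.378, 0.161, -0.067]
ft_force: [0.2, 0.4, -2.2]
grip_width: 0.196
grasp_force: 60.7
```

```bash
python3 path2.py; python3 - <<'E'
from h import *
for n in("scene","top"): cv2.imwrite(f'pics/{n}6.png',manip.camera(n))
s=cv2.imread('pics/top6.png').astype(int)
# balls in the bin seen from the top?
r=s[160:202,132:236];m=((r.min(2)>140)&(r.max(2)-r.min(2)<45)).astype(np.uint8)
k,l,st,c=cv2.connectedComponentsWithStats(m);print([st[i].tolist() for i in range(1,k) if st[i,4]>6])
E
```

```text
t 12.93 [ 0.5502 -0.3002  0.1796] yaw -44.85 pitch 20.10 roll -0.01 [ 0.234   0.4124 -2.1975] 0.19560736750539082 60.720813274383545
lip [ 0.6376 -0.2123  0.2105]
20 [ 0.5493 -0.3017  0.1793] [-0.0011 -0.0017  0.0024 -0.0016  0.0005 -0.0003]
0 [ 0.5472 -0.3038  0.1486] [-0.0007 -0.3508  0.0026 -0.015   0.0005  0.0275]
-15 [ 0.5527 -0.2983  0.156 ] [-0.0003 -0.6126  0.0027 -0.0051  0.0005  0.0233]
-30 [ 0.564  -0.287   0.1703] [ 0.     -0.8744  0.0027  0.0148  0.0005  0.0153]
-45 [ 0.5803 -0.2707  0.1914] [ 0.0004 -1.1362  0.0028  0.0436  0.0006  0.0034]
[[54, 35, 8, 1, 8], [69, 36, 8, 1, 8]]
```

Request:
jog_arm([
  [0,-0.12,0,-0.005,0,0.01,0],
  [0,-0.24,0,-0.010,0,0.02,0],
  [0,-0.35,0,-0.015,0,0.0275,0],
  [0,-0.48,0,-0.010,0,0.0255,0],
  [0,-0.61,0,-0.005,0,0.0235,0],
  [0,-0.70,0,0.0015,0,0.021,0],
  [0,-0.79,0,0.008,0,0.018,0],
  [0,-0.875,0,0.015,0,0.0155,0],
  [0,-0.96,0,0.024,0,0.0115,0],
  [0,-1.05,0,0.034,0,0.0075,0],
  [0,-1.136,0,0.0436,0,0.0034,0],
  [0,-1.136,0,0.0436,0,0.0034,0],
  [0,-1.136,0,0.0436,0,0.0034,0],
  [0,-1.136,0,0.0436,0,0.0034,0],
])

```text
clock: 14.78
position: [0.5787, -0.273, 0.192]
ee_rot: [0.854, 0.353, -0.353, 0.146]
ft_force: [-0.4, -0.2, -2.7]
grip_width: 0.199
grasp_force: 60.9
```

```bash
python3 path2.py
```

```text
t 14.78 [ 0.5787 -0.273   0.192 ] yaw -45.15 pitch -44.93 roll 0.06 [-0.3734 -0.2419 -2.7403] 0.1989721426067983 60.88476777076721
lip [ 0.6356 -0.2164  0.0927]
20 [ 0.5493 -0.3017  0.1793] [ 0.0007  1.1333 -0.0019 -0.0201 -0.0004  0.0379]
0 [ 0.5472 -0.3038  0.1486] [ 0.0003  0.7842 -0.0019 -0.0005 -0.0005  0.0618]
-15 [ 0.5527 -0.2983  0.156 ] [ 0.0001  0.5224 -0.0019 -0.0002 -0.0005  0.0511]
-30 [ 0.564  -0.287   0.1703] [-0.0002  0.2606 -0.0019  0.001  -0.0005  0.0297]
-45 [ 0.5803 -0.2707  0.1914] [-0.0004 -0.0012 -0.0019  0.0024 -0.0005 -0.0015]
```

Request:
jog_arm([
  [0,0,0,-0.02,0,-0.02,0],
  [0,0,0,-0.055,0,-0.055,0],
  [0,0,0,-0.085,0,-0.085,0],
  [0,0,0,-0.1,0,-0.1,0],
  [0,0,0,-0.1,0,-0.1,0],
])

```text
clock: 15.4
position: [0.5793, -0.2727, 0.3335]
ee_rot: [0.854, 0.353, -0.353, 0.147]
ft_force: [0.1, 0.2, -2.2]
grip_width: 0.195
grasp_force: 61.0
```

```bash
python3 g.py .512 .033 .12 .8 0
```

```text
t 15.4 [ 0.5793 -0.2727  0.3335] yaw -45.14 pitch -44.93 roll 0.11 [ 0.0608  0.1968 -2.1701] 0.19519946142263717 60.9508216381073
[-0.3117  0.7418 -0.7584  0.2697 -0.2642  0.0319]
```

Request:
jog_arm([
  [-0.312,0.742,-0.758,0.0337,-0.033,0.004,0],
  [-0.312,0.742,-0.758,0.0674,-0.066,0.008,0],
  [-0.312,0.742,-0.758,0.118,-0.116,0.014,0],
  [-0.312,0.742,-0.758,0.168,-0.165,0.02,0],
  [-0.312,0.742,-0.758,0.219,-0.215,0.026,0],
  [-0.312,0.742,-0.758,0.2697,-0.2642,0.0319,0],
  [-0.312,0.742,-0.758,0.2697,-0.2642,0.0319,0],
  [-0.312,0.742,-0.758,0.2697,-0.2642,0.0319,0],
  [-0.312,0.742,-0.758,0.2697,-0.2642,0.0319,0],
])

```text
clock: 16.52
position: [0.5109, 0.0329, 0.1186]
ee_rot: [0.702, 0.712, -0.002, -0.001]
ft_force: [-0.1, -0.2, -2.1]
grip_width: 0.202
grasp_force: 60.8
```

```bash
python3 g.py .512 .033 .0140 .8 0;  python3 - <<'E'
from h import *
for n in("scene","top"): cv2.imwrite(f'pics/{n}7.png',manip.camera(n))
t=cv2.imread('pics/top7.png');s=cv2.imread('pics/scene7.png')
o=np.hstack([cv2.resize(t[140:230,300:395],(420,400),interpolation=cv2.INTER_CUBIC),cv2.resize(s[190:290,285:380],(380,400),interpolation=cv2.INTER_CUBIC)])
cv2.imwrite('pics/z7.png',o)
E
```

```text
t 16.52 [0.5109 0.0329 0.1186] yaw 0.79 pitch -0.07 roll -0.18 [-0.0849 -0.209  -2.1239] 0.20198652382775922 60.79367995262146
[-0.0032  0.0012 -0.0001  0.0002  0.0015  0.1046]
```

View pics/z7.png

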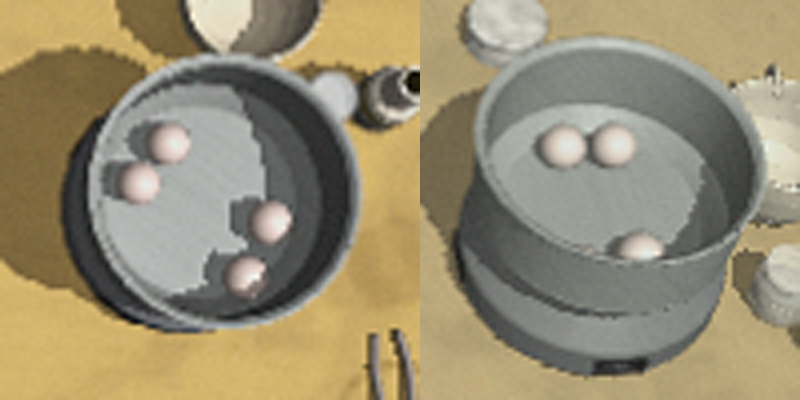

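All four balls are in the bowl: top crop (167,143), (138,182), (270,221), (245,275). I'll set the scoop down next.

Request:
jog_arm([
  [0,0,0,0,0.001,0.05,0],
  [0,0,0,0,0.001,0.085,0],
  [0,0,0,0,0.001,0.1,0],
  [0,0,0,0,0.001,0.1045,0],
  [0,0,0,0,0.001,0.1055,0],
  [0,0,0,0,0.001,0.1055,0],
])

```text
clock: 17.38
position: [0.513, 0.0336, 0.0149]
ee_rot: [0.702, 0.712, 0.0, -0.0]
ft_force: [-0.5, 0.1, -2.6]
grip_width: 0.196
grasp_force: 60.7
```

Request:
jog_arm([
  [0,0,0,0,0,0,0.2],
  [0,0,0,0,0,0,0.6],
  [0,0,0,0,0,0,0.6],
  [0,0,0,0,0,0,0.6],
  [0,0,0,0,0,0,0.6],
  [0,0,0,0,0,-0.03,0.6],
  [0,0,0,0,0,-0.09,0.6],
  [0,0,0,0,0,-0.11,0.6],
  [0,0,0,0,0,-0.11,0.6],
])

```text
clock: 18.5
position: [0.5134, 0.0338, 0.1254]
ee_rot: [0.702, 0.712, 0.001, 0.0]
ft_force: [0.1, 0.5, 0.1]
grip_width: 0.597
grasp_force: 0.0
```

```bash
python3 g.py .448 -.131 .09 0 0
```

```text
t 18.5 [0.5134 0.0338 0.1254] yaw 0.83 pitch 0.06 roll 0.07 [0.0893 0.4578 0.0928] 0.5974713008513592 0.0
[ 0.0012 -0.0011  0.0144 -0.1639 -0.0678  0.0351]
```

Request:
jog_arm([
  [0,0,0.014,-0.055,-0.0226,0,0],
  [0,0,0.014,-0.11,-0.0452,0.01,0],
  [0,0,0.014,-0.1639,-0.0678,0.02,0],
  [0,0,0.014,-0.1639,-0.0678,0.0351,0],
  [0,0,0.014,-0.1639,-0.0678,0.0351,0],
  [0,0,0.014,-0.1639,-0.0678,0.0351,0],
  [0,0,0.014,-0.1639,-0.0678,0.0351,0],
])

```text
clock: 19.38
position: [0.4475, -0.1305, 0.0892]
ee_rot: [0.706, 0.708, -0.001, -0.0]
ft_force: [-0.5, -0.0, 0.3]
grip_width: -0.001
grasp_force: 0.0
```

```bash
python3 g.py .448 -.131 .053 0 0
```

```text
t 19.38 [ 0.4475 -0.1305  0.0892] yaw 0.13 pitch -0.02 roll -0.09 [-0.4996 -0.0146  0.3478] -0.0007231818944100498 0.0
[-0.0015  0.0004  0.0023 -0.0005  0.0006  0.0362]
```

Request:
jog_arm([
  [0,0,0,0,0,0.02,0],
  [0,0,0,0,0,0.034,0],
  [0,0,0,0,0,0.034,0],
])

```text
clock: 19.75
position: [0.4462, -0.1311, 0.0542]
ee_rot: [0.707, 0.707, -0.002, -0.001]
ft_force: [-0.9, 0.4, 0.9]
grip_width: -0.0
grasp_force: 0.0
```

Request:
jog_arm([
  [0,0,0,0,0,0.003,0],
  [0,0,0,0,0,0.006,0],
  [0,0,0,0,0,0.009,0],
  [0,0,0,0,0,0.009,0],
  [0,0,0,0,0,0.009,0],
])

```text
clock: 20.38
position: [0.4473, -0.1314, 0.0462]
ee_rot: [0.707, 0.707, -0.0, -0.0]
ft_force: [0.2, 1.3, 3.9]
grip_width: -0.001
grasp_force: 1.8
```

```bash
python3 g.py
```

```text
t 20.38 [ 0.4473 -0.1314  0.0462] yaw 0.02 pitch -0.02 roll -0.06 [0.2107 1.3145 3.9474] -0.0005207851887375802 1.7893585748970509
```

Request:
jog_arm([
  [0,0,0,0,0,0.002,0],
  [0,0,0,0,0,0.004,0],
  [0,0,0,0,0,0.004,0],
  [0,0,0,0,0,0.004,0],
])

```text
clock: 20.88
position: [0.4474, -0.1314, 0.0436]
ee_rot: [0.707, 0.707, 0.0, -0.001]
ft_force: [-10.1, 2.9, 34.3]
grip_width: 0.005
grasp_force: 17.3
```

```bash
python3 g.py
```

```text
t 20.88 [ 0.4474 -0.1314  0.0436] yaw 0.00 pitch 0.07 roll -0.06 [-10.0925   2.9055  34.3352] 0.004767782585212984 17.34853698173538
```

Bottomed out at 34 N, so the round key is fully pressed. On to the square key.

Request:
jog_arm([
  [0,0,0,0,0,-0.015,0],
  [0,0,0,0,0,-0.05,0],
  [0,0,0,0,0,-0.05,0],
  [0,0,0,-0.05,-0.003,-0.05,0],
  [0,0,0,-0.1,-0.006,-0.05,0],
  [0,0,0,-0.1416,-0.0075,-0.05,0],
  [0,0,0,-0.1416,-0.0075,-0.04,0],
  [0,0,0,-0.1416,-0.0075,-0.02,0],
  [0,0,0,-0.1416,-0.0075,-0.011,0],
  [0,0,0,-0.1416,-0.0075,-0.011,0],
])

```text
clock: 22.12
position: [0.4388, -0.2722, 0.0521]
ee_rot: [0.707, 0.707, -0.001, -0.001]
ft_force: [-0.6, -0.0, -0.2]
grip_width: 0.004
grasp_force: 0.0
```

```bash
python3 g.py .440 -.273 .044 0 0
```

```text
t 22.12 [ 0.4388 -0.2722  0.0521] yaw 0.06 pitch 0.02 roll -0.22 [-0.5804 -0.0317 -0.1916] 0.003911161947133055 0.0
[-0.0038 -0.0003  0.001  -0.0008  0.0012  0.0081]
```

Request:
jog_arm([
  [0,0,0,0,0.001,0.003,0],
  [0,0,0,0,0.001,0.006,0],
  [0,0,0,0,0.001,0.0085,0],
  [0,0,0,0,0.001,0.0085,0],
  [0,0,0,0,0.001,0.0085,0],
])

```text
clock: 22.75
position: [0.4409, -0.2729, 0.0448]
ee_rot: [0.707, 0.707, -0.0, -0.0]
ft_force: [2.3, 1.5, 4.7]
grip_width: -0.002
grasp_force: 2.2
```

Request:
jog_arm([
  [0,0,0,0,0,0.0015,0],
  [0,0,0,0,0,0.0015,0],
  [0,0,0,0,0,0.0015,0],
])

```text
clock: 23.12
position: [0.441, -0.2729, 0.0439]
ee_rot: [0.707, 0.707, -0.0, -0.0]
ft_force: [-2.1, 4.8, 18.0]
grip_width: 0.0
grasp_force: 8.5
```

Square key bottomed at 18 N. Now retreat, then check the scoop, balls and bystanders numerically.

Request:
jog_arm([
  [0,0,0,0,0,-0.02,0],
  [0,0,0,0,0,-0.08,0],
  [0,0,0,0,0,-0.14,0],
  [0,0,0,-0.02,-0.06,-0.2,0],
  [0,0,0,-0.02,-0.1,-0.2,0],
  [0,0,0,-0.02,-0.1,-0.2,0],
  [0,0,0,-0.02,-0.1,-0.2,0],
  [0,0,0,-0.02,-0.1,-0.2,0],
])

```text
clock: 24.12
position: [0.3411, -0.2924, 0.2423]
ee_rot: [0.707, 0.708, -0.002, -0.001]
ft_force: [-0.2, 0.4, -0.5]
grip_width: -0.002
grasp_force: 0.0
```

```bash
python3 g.py; python3 - <<'E'
from h import *
t0=cv2.imread('pics/top0.png');t=manip.camera("top");cv2.imwrite('pics/top8.png',t)
b=lambda im:((im.astype(int).min(2)>165)&(im.astype(int).max(2)-im.astype(int).min(2)<60)).astype(np.uint8)
k,l,st,c=cv2.connectedComponentsWithStats(b(t)[155:215,315:385]);print("bowl whites",[(st[i,4],c[i]+[315,155]) for i in range(1,k) if st[i,4]>15])
for n,(x0,y0,x1,y1) in dict(glasses=(120,228,172,268),case=(215,118,282,162),tin=(272,140,300,168),scoop=(200,205,285,245),keys=(290,232,378,272)).items():
    d=cv2.absdiff(t0[y0:y1,x0:x1],t[y0:y1,x0:x1]).max(2)>50;print(n,d.sum())
r=t[205:245,200:240].astype(int);m=((r.min(2)>150)).astype(np.uint8);print(cv2.boundingRect(m))
r0=t0[205:245,200:240].astype(int);print(cv2.boundingRect((r0.min(2)>150).astype(np.uint8)))
E
```

```text
t 24.12 [ 0.3411 -0.2924  0.2423] yaw 0.08 pitch -0.07 roll -0.28 [-0.151   0.3575 -0.523 ] -0.002067257753154688 0.0
bowl whites [(np.int32(34), array([330.6471, 161.0588])), (np.int32(66), array([375.3333, 160.7273])), (np.int32(902), array([342.1341, 184.4357])), (np.int32(33), array([362.0606, 189.6667])), (np.int32(23), array([356.087 , 201.2609]))]
glasses 0
case 0
tin 0
scoop 1176
keys 400
(6, 9, 30, 23)
(7, 10, 30, 23)
```

```bash
python3 -c "
from workcell import manip
print(manip.hand_in())"
```

```text
the job is handed in; nothing more can be done
None
```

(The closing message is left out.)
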